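# Work a seized holding peg out of the drying block

### The arm

A 7-joint arm with a two-finger parallel gripper is mounted at the origin on the work surface; the furniture and walls round the work are solid. World frame = base frame: x ahead of the robot, y to its left, z up, the work surface at z = 0. Lengths are in m, angles in rad, forces in N, time in s.
With the tool pointing down it reaches from about 0.425 to 0.925 m from the base axis. Payload 6.8 kg.
Tool frame: the origin (TCP) lies at the very end of the fingers, on their centre line; the grasp point (between the pads) lies r.grasp_offset behind it (r.grasp_offset is the distance from the TCP to the grasp point, in m); z points along the fingers, y is the direction in which the jaws open and shut (so a half turn about z gives the same grasp; the last joint's range is limited). The gripper opens to 85 mm and grips with 20 to 120 N. Pads are 22 mm wide; open, the fingers measure 114 mm over their backs; the gripper's body (76 mm by 85 mm) begins 54 mm behind the grasp point. The pads swing forward as they close: fully open they stand 13 mm farther back than shut.
Start: joints at [1.165, 0.477, 0.022, 1.555, -0.011, 1.109, -0.083], TCP at [0.198, -0.645, 0.209] pointing down, gripper open.
Joint ranges: [-2.96, 2.96], [-0.34, 2.1], [-1.41, 1.46], [0.24, 2.44], [-1.37, 4.51], [0.17, 1.92], [-2.96, 2.96]. Speed limits (rad/s): [2.39, 2.39, 3.14, 3.14, 3.14, 3.14, 3.14].

### API

Orientations are given as a rotation vector (axis times angle).
In Python, from bench import r gives the robot as it stands.
- The arm moves only by the shell command python3 -m jog 'ROWS' [FORCE]. ROWS is JSON, one flat list of numbers, 7 for each row, row after row: the turn, a rotation vector about the tool's x, y, z normalised to -1 to 1, where 1 is 180 degrees, then the shift along the tool's x, y, z normalised to -1 to 1, where 1 is 200 mm, then the opening, from 0 (shut) to 1 (fully open). In form: [wx, wy, wz, x, y, z, hand, wx, wy, wz, x, y, z, hand, ...]. A call has 1 to 12 rows; each row is the pose to reach, as a shift and turn from the pose measured when the call began, along the tool's axes at that moment, turning the shorter way round; what a row does not reach only later rows make up. A row lasts 1/10 s, in which the tool goes at most 50 mm and 8.59 degrees, less where a joint would pass 70% of its speed; a pose out of reach is approached as far as the arm can. A call with a number of a shift or a turn outside -1 to 1 is refused whole. A call with a gripper value outside its range is refused whole. The fingers move at their own pace and stop on an object; FORCE is the grip in N (left out, the last holds). Time passes only in rows, so rows that repeat a pose let the fingers close. It gives the time, the measured TCP pose, the force and the opening at its end, in the units of the state.
- r.get_obs(): the state, without advancing time (a new reading comes with each control period).
- r.grab_frame(name): name is "side" or "top" or "wrist"; returns the picture (420x560x3 uint8, red, green, blue); there is no depth.
- r.calibration(name): a dict with "K" (3x3 intrinsics, pixels), "origin" and "rotation" of the camera in the world; the wrist camera has in their place "T_tool_cam" (4x4, takes a point from camera to tool coordinates, whose origin is the TCP and whose axes are the flange's). Camera axes: x right, y up, looking along -z (the intrinsics and any distortion apply to the point x, -y, -z); pixel columns grow to the right and rows downward; lengths in m; the calibration is good to about 2 mm. A picture is of the moment at which its call begins: read the wrist's pose just before it. calibration takes no time and is no camera call.
- r.hand_in(): hands the job in, once; it reports no verdict.
The state is a dict: "clock": time; "joints": joint angles; "qvel": joint speeds; "tau": joint torques, N m; "tcp_pos": TCP position; "orientation": TCP orientation; "contact_force": force on the tool from outside, world axes, zero at the start; "moment": the same for the moment, N m; "grip_width": finger opening in m.
Only numpy, scipy, OpenCV 4.12 (cv2) and the standard library are available. Lean on these libraries where they do the work, as an engineer would, in place of code of your own. Each camera call takes 0.05 s, during which the arm holds its last target.

### The job

The blue holding peg has seized in the wooden drying block. Twist it back and forth while pulling gently upward until it comes out; a straight pull would bring the heavy block up with it, so do not jerk it, and keep the block down on its base board. Then stand the peg upright in the light wooden tray and let go of it, leaving the red peg in its socket.

Things in the scene. Friction and masses are not known exactly. Their poses are not given: they have to be found in the camera images.
- blue_peg: Seized peg, 83 mm tall, 60 g, in either socket of the block. Origin: centre of its foot's underside, z up. Bare round shank, 32 mm diameter, z 0 to 30 mm (28 mm of it in the socket); blue flange, 40 mm diameter, z 30 to 36 mm; blue flat grip, z 35 to 83 mm, 34 mm wide along x, 18 mm thick along y: grasp across y at about z = 60 mm. Turning it takes about 0.5 to 0.8 N m.
- red_peg: Same shape and size, but red flange and grip; in the other socket, 110 mm away; stays there. Origin: centre of its foot's underside. Rubber-lined sockets grip both pegs by friction against the direction of slip: 35 to 45 N against a straight pull, but little upward while a peg is turned and raised together, up to 5 mm per radian turned either way. When turning stops the full hold is back.
- block (a joint): Lift of the drying block off its base board, m; 0 = down. Brown wood, 218 x 84 x 44 mm, 1.9 kg, top 56 mm above the table. Pins in the plywood base board (250 x 104 x 12 mm, fixed to the table) stop it from shifting or turning; only its weight holds it down. Sockets 28 mm deep, on its long centre line. If it rises a little it sinks back when the peg is turned without pulling.
- tray: Open light wooden tray, fixed, 130 mm along its x, 110 mm along its y, 24 mm high, walls and floor 5 mm thick. Origin: centre of its underside, on the table; the inner floor is 5 mm above.
Not all that is in view belongs to the job. Of the things shaped like the blue_peg, the blue one is meant.

How it is judged:
By the outcome, as a careful person would: the job done as asked, in the order asked, and still so for the second after the job is handed in, with the robot touching nothing.
It also fails if it takes over 54 s, if anything falls off the work surface, if the arm or the gripper's body presses on something with over 40 N, if the wrist force passes 120 N, or if a joint passes its speed limit or range.

## Working session

There is one attempt and no reset: what is moved stays moved. The work goes in short steps, Python scripts to look and compute and a shell command to move; the robot and the scene stay as the last step left them, time stands still between calls to the robot, and variables do not carry over. Pictures are saved under pics/ and viewed, and the job is handed in when it is done.

```bash
ls; mkdir -p pics; python3 - <<'E'
from bench import r
import cv2
o=r.get_obs();print({k:o[k] for k in o});print(r.grasp_offset)
for n in("side","top","wrist"):
    f=r.grab_frame(n);cv2.imwrite(f"pics/{n}0.png",f[:,:,::-1]);print(n,r.calibration(n))
E
```

```text
pics
{'clock': 0.0, 'joints': array([ 1.16487512,  0.47778584,  0.02236153,  1.55644873, -0.01150479,
        1.10929296, -0.08308683]), 'qvel': array([-0.00048223, -0.00011527, -0.00047945, -0.00162934,  0.00076314,
        0.00149268,  0.00025463]), 'tau': array([ 6.71536854e-04, -5.96447217e+01,  1.60786673e+00, -2.81190258e+01,
        1.24000042e-02,  9.44174419e-03,  3.43869083e-06]), 'tcp_pos': array([ 0.19785797, -0.64469394,  0.20823689]), 'orientation': array([-3.10508150e+00, -4.65848926e-01,  6.36117976e-04]), 'contact_force': array([ 0.06309336, -0.58559602, -0.05275864]), 'moment': array([0.00183796, 0.00997866, 0.02253545]), 'grip_width': 0.08563900679327674}
0.0187
side {'K': array([[393.09329186,   0.        , 280.39496387],
       [  0.        , 393.09329186, 215.3091145 ],
       [  0.        ,   0.        ,   1.        ]]), 'origin': array([0.50563018, 0.74142077, 0.62979641]), 'rotation': array([ 0.01555173, -1.27535892, -2.84070897])}
top {'K': array([[514.21572365,   0.        , 278.66606434],
       [  0.        , 514.21572365, 201.03248799],
       [  0.        ,   0.        ,   1.        ]]), 'origin': array([0.48099295, 0.10244329, 0.89001705]), 'rotation': array([ 0.03608539, -0.08786709, -1.55562058])}
wrist {'K': array([[349.24016213,   0.        , 284.2696974 ],
       [  0.        , 349.24016213, 206.17818915],
       [  0.        ,   0.        ,   1.        ]]), 'T_tool_cam': array([[-9.21933152e-04,  9.55813871e-01,  2.93971077e-01,
         7.48041502e-02],
       [ 9.99999567e-01,  8.44664586e-04,  3.89802381e-04,
         3.02326098e-04],
       [ 1.24271565e-04,  2.93971309e-01, -9.55814236e-01,
        -1.65127249e-01],
       [ 0.00000000e+00,  0.00000000e+00,  0.00000000e+00,
         1.00000000e+00]])}
```

View pics/side0.png

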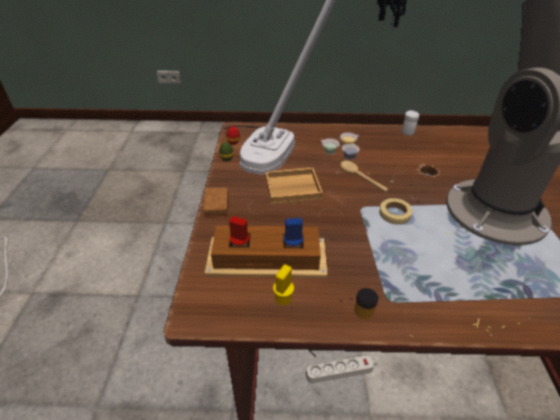

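View pics/top0.png

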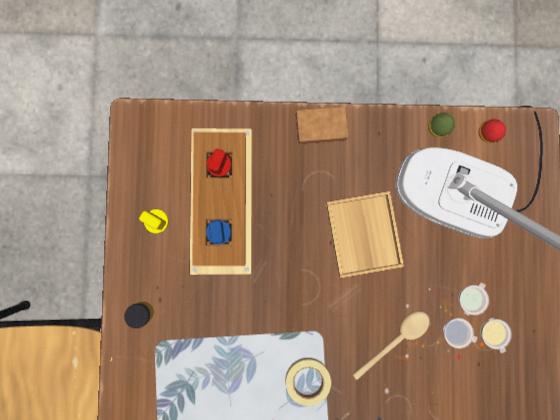

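View pics/wrist0.png

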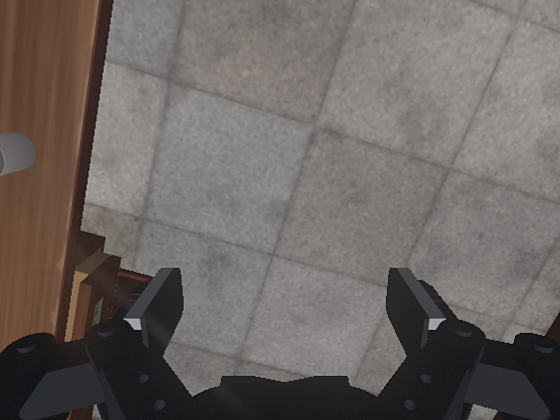

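Blue-topped pegs: only one is blue, at top (219,232) and side (293,233). Red is at top (219,163), and a loose yellow peg is at top (154,220). The tray is at top (365,234). A desk lamp stands at top (458,190), with its arm reaching towards (560,245). I'll measure and make the confirming crop.

```bash
cat > h.py <<'E'
import numpy as np, cv2
from scipy.spatial.transform import Rotation as R
from bench import r
def cam(n,obs=None):
    c=r.calibration(n)
    if n=="wrist":
        T=np.eye(4);T[:3,:3]=R.from_rotvec(obs["orientation"]).as_matrix();T[:3,3]=obs["tcp_pos"]
        T=T@c["T_tool_cam"];return c["K"],T[:3,3],T[:3,:3]
    return c["K"],np.array(c["origin"]),R.from_rotvec(c["rotation"]).as_matrix()
def ray(C,uv):
    K,o,Rm=C;d=np.linalg.inv(K)@[uv[0],uv[1],1];d=Rm@(d*[1,-1,-1]);return o,d/np.linalg.norm(d)
def plane(C,uv,z):
    o,d=ray(C,uv);return o+d*(z-o[2])/d[2]
def tri(C1,u1,C2,u2):
    o1,d1=ray(C1,u1);o2,d2=ray(C2,u2)
    s=np.linalg.lstsq(np.c_[d1,-d2],o2-o1,rcond=None)[0]
    a=o1+s[0]*d1;b=o2+s[1]*d2;return (a+b)/2,np.linalg.norm(a-b)
def proj(C,p):
    K,o,Rm=C;q=Rm.T@(np.array(p)-o);q=K@(q*[1,-1,-1]);return q[:2]/q[2]
def mask(f,col):
    h=cv2.cvtColor(f,cv2.COLOR_RGB2HSV)
    if col=="blue":return cv2.inRange(h,(105,150,40),(125,255,255))
    if col=="red":return cv2.inRange(h,(0,200,70),(4,255,255))|cv2.inRange(h,(174,200,70),(180,255,255))
E
python3 - <<'E'
from h import *
T=cv2.imread("pics/top0.png")[:,:,::-1].copy();S=cv2.imread("pics/side0.png")[:,:,::-1].copy()
a=cv2.resize(T[140:260,130:260],None,fx=4.3,fy=4.3,interpolation=cv2.INTER_CUBIC)
b=cv2.resize(S[205:310,200:340],None,fx=4,fy=4,interpolation=cv2.INTER_CUBIC)
cv2.imwrite("pics/cropT.png",a[:,:,::-1]);cv2.imwrite("pics/cropS.png",b[:,:,::-1])
for n,f in(("top",T),("side",S)):
  for c in("blue","red"):
    k,l,st,ce=cv2.connectedComponentsWithStats(mask(f,c))
    for i in range(1,k):
      if st[i,4]>60:print(n,c,st[i],ce[i].round(1))
CT=cam("top")
for u in((192,129),(251,129),(251,273),(191,273)):print("board",plane(CT,u,.012).round(4))
for u in((328,201),(389,193),(402,266),(342,276)):print("tray",plane(CT,u,.024).round(4))
CS=cam("side")
print("lamp head")
E
```

```text
top blue [207 221  24  23 457] [218.1 231.7]
top red [207 149  24  28 447] [218.3 162.8]
side blue [286 219  16   9 104] [293.4 222.2]
side blue [285 237  17   8  91] [293.2 240.8]
side red [227 127  12  11  98] [232.6 132.4]
side red [229 216  20  29 424] [238.3 230.6]
board [0.673  0.2249 0.012 ]
board [0.675  0.1233 0.012 ]
board [0.4279 0.1191 0.012 ]
board [0.4268 0.2201 0.012 ]
tray [ 0.5512 -0.0094  0.024 ]
tray [ 0.5665 -0.1137  0.024 ]
tray [ 0.4431 -0.1353  0.024 ]
tray [ 0.4253 -0.0337  0.024 ]
lamp head
```

View pics/cropT.png

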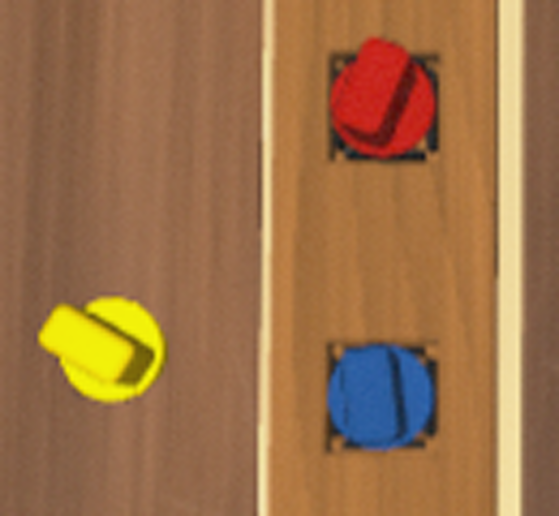

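View pics/cropS.png

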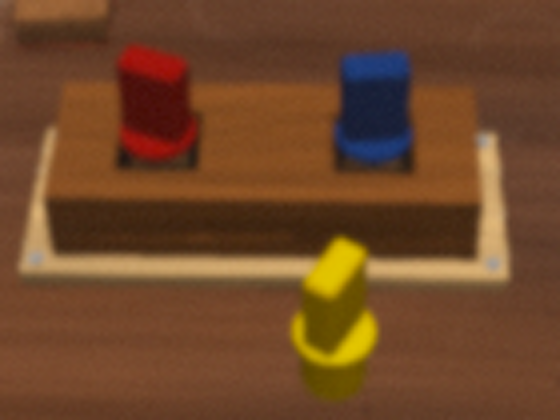

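```bash
python3 - <<'E'
from h import *
CT=cam("top");CS=cam("side")
print("grip top",tri(CT,(214.9,232.3),CS,(294,222)))
print("flange",plane(CT,(218.6,232.3),.064), "red",plane(CT,(218.6,163.5),.064),"flange tri",tri(CT,(218.6,232.3),CS,(293.3,238.5)))
# yaw of blue grip: edge lines
for e in(((387,345),(402,440)),((342,350),(350,440))):
    p=[plane(CT,(130+x/4.3,140+y/4.3),.1)[:2] for x,y in e];d=p[0]-p[1];print(np.degrees(np.arctan2(d[1],d[0])))
f=cv2.imread("pics/side0.png");t=cv2.imread("pics/top0.png")
# lamp arm: plane through top cam containing arm image line
_,d1=ray(CT,(470,190));o,d2=ray(CT,(558,244));n=np.cross(d1,d2)
for u in((270,138),(290,90),(310,45),(329,2)):
    oo,d=ray(CS,u);print("lamp",(oo+d*(n@(o-oo))/(n@d)).round(3))
for u in((270,165),(243,150),(292,145)):print("lampbase",plane(CS,u,0).round(3))
for u in((400,170),(516,200),(470,235)):print("lampbaseT",plane(CT,u,0.03).round(3))
c=[proj(CT,(.497,-.073,.005)),proj(CS,(.497,-.073,.024))];print(c)
E
```

```text
grip top (array([0.49433409, 0.17295241, 0.10726464]), np.float64(0.00020414416793129725))
flange [0.49504291 0.17096092 0.064     ] red [0.60596215 0.17340004 0.064     ] flange tri (array([0.49489579, 0.1713093 , 0.05988442]), np.float64(0.00043442915572958554))
10.179021803576857
6.393947046578278
lamp [ 0.564 -0.262  0.037]
lamp [ 0.509 -0.271  0.18 ]
lamp [ 0.46  -0.284  0.293]
lamp [ 0.42  -0.295  0.388]
lampbase [ 0.561 -0.179  0.   ]
lampbase [ 0.644 -0.254  0.   ]
lampbase [ 0.499 -0.287  0.   ]
lampbaseT [ 0.605 -0.131  0.03 ]
lampbaseT [ 0.557 -0.33   0.03 ]
lampbaseT [ 0.497 -0.25   0.03 ]
[array([363.05167855, 233.6833928 ]), array([292.51961243, 181.06371164])]
```

The lamp pole leans inward from about (0.56,-0.26,0.04) through (0.42,-0.30,0.39), and that crosses my sweep path. I need to see its upper part before crossing, so I'll rise first, then tilt the wrist camera towards it.

```bash
python3 - <<'E'
from h import *
R0=R.from_rotvec(r.get_obs()["orientation"])
d=np.array([.5,.866,0]);ax=np.cross([0,0,-1],d)
for tilt in(45,60):
  R1=R.from_rotvec(ax/np.linalg.norm(ax)*np.radians(tilt))*R.from_euler('z',-48,degrees=True)*R0
  print(tilt,R1.as_matrix()[:,2],((R0.inv()*R1).as_rotvec()/np.pi).round(3))
E
python3 -m jog '[0,0,0,0,0,-0.25,1, 0,0,0,0,0,-0.5,1, 0,0,0,0,0,-0.75,1, 0,0,0,0,0,-1,1, 0,0,0,0,0,-1,1]'
python3 -c "
from bench import r;print(r.get_obs()['joints'])"
```

```text
45 [ 0.35400214  0.61329687 -0.70608033] [0.237 0.101 0.252]
60 [ 0.4333129   0.75066311 -0.49874325] [0.315 0.135 0.241]
clock: 0.65
tcp_pos: [0.1987, -0.6476, 0.4171]
orientation: [3.095, 0.464, 0.004]
contact_force: [-0.3, -1.1, 0.8]
grip_width: 0.0853
[ 1.15319277  0.3742736   0.04145766  1.25110123 -0.01518746  1.50450345
 -0.08068537]
```

```bash
python3 -m jog '[0.08,0.034,0.084,0,0,-0.25,1, 0.16,0.068,0.168,0,0,-0.5,1, 0.237,0.101,0.252,0,0,-0.5,1, 0.237,0.101,0.252,0,0,-0.5,1, 0.237,0.101,0.252,0,0,-0.5,1,0.237,0.101,0.252,0,0,-0.5,1,0.237,0.101,0.252,0,0,-0.5,1,0.237,0.101,0.252,0,0,-0.5,1]'
python3 - <<'E'
from h import *
print(r.get_obs()["joints"])
f=r.grab_frame("wrist");cv2.imwrite("pics/w1.png",f[:,:,::-1])
f=r.grab_frame("side");cv2.imwrite("pics/s1.png",f[:,:,::-1])
E
```

```text
clock: 1.45
tcp_pos: [0.1859, -0.6451, 0.5152]
orientation: [-2.722, 0.479, -0.427]
contact_force: [-0.1, -3.2, -5.8]
grip_width: 0.0854
[ 1.75341124  0.62296561 -0.79870159  0.83687998 -0.02489475  1.9127426
 -0.88432355]
```

View pics/w1.png

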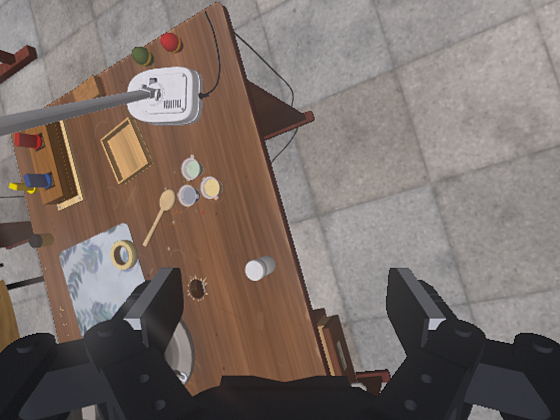

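View pics/s1.png

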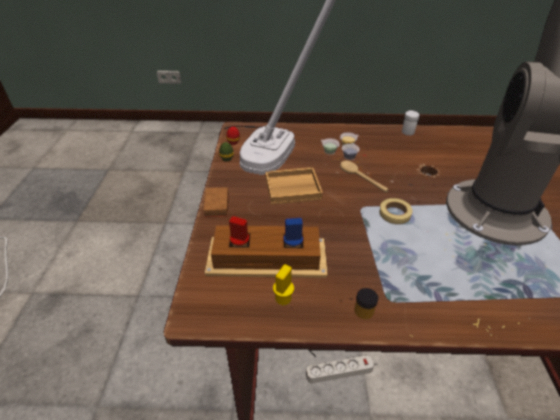

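```bash
python3 - <<'E'
from h import *
o_=r.get_obs();CW=cam("wrist",o_);CS=cam("side");CT=cam("top")
print("check blue",proj(CW,(.495,.171,.1)),"axis",CW[2]@[0,0,-1],CW[1])
def pl(C,a,b):
    o,d1=ray(C,a);_,d2=ray(C,b);return o,np.cross(d1,d2)
for nm,(o,n) in (("S",pl(CS,(270,138),(329,2))),("T",pl(CT,(470,190),(558,244)))):
  for u in((140,97),(75,108),(2,126)):
    oo,d=ray(CW,u);print(nm,u,(oo+d*(n@(o-oo))/(n@d)).round(3))
E
```

```text
check blue [ 32.30896107 182.95206512] axis [ 0.08356632  0.35786578 -0.93002621] [ 0.19678807 -0.7134379   0.698146  ]
S (140, 97) [ 0.397 -0.45   0.378]
S (75, 108) [ 0.37  -0.435  0.455]
S (2, 126) [ 0.372 -0.364  0.479]
T (140, 97) [ 0.586 -0.203  0.076]
T (75, 108) [ 0.492 -0.238  0.283]
T (2, 126) [ 0.412 -0.284  0.43 ]
```

```bash
cat > fk.py <<'E'
import numpy as np
from scipy.spatial.transform import Rotation as R
from scipy.optimize import least_squares
D=[([1.16487512,0.47778584,0.02236153,1.55644873,-0.01150479,1.10929296,-0.08308683],[0.19785797,-0.64469394,0.20823689],[-3.10508150,-4.65848926e-01,6.36e-04]),
([1.15319277,0.3742736,0.04145766,1.25110123,-0.01518746,1.50450345,-0.08068537],[0.1987,-0.6476,0.4171],[3.095,.464,.004]),
([1.75341124,0.62296561,-0.79870159,0.83687998,-0.02489475,1.9127426,-0.88432355],[0.1859,-0.6451,0.5152],[-2.722,.479,-.427])]
def fk(q,P,s,full=False):
    h,L1,L2,Lt,o1,o7=P
    a=[0,0,h];M=R.from_euler('z',s*q[0]+o1)*R.from_euler('y',q[1])
    e=a+M.apply([0,0,L1]);M=M*R.from_euler('z',s*q[2])*R.from_euler('y',q[3])
    w=e+M.apply([0,0,L2]);M=M*R.from_euler('z',s*q[4])*R.from_euler('y',q[5])*R.from_euler('z',s*q[6]+o7)
    t=w+M.apply([0,0,Lt])
    return (t,M,e,w) if full else (t,M)
def res(P,s):
    o=[]
    for q,p,rv in D:
        t,M=fk(q,P,s);o+=list(t-p)+list((M*R.from_rotvec(rv).inv()).as_rotvec()*.3)
    return o
if __name__=="__main__":
  for s in(1,-1):
   for o7 in(0,1.5,3,-1.5):
    f=least_squares(res,[.432,.504,.48,.457,-2.44 if s>0 else -.1,o7],args=(s,));print(s,f.cost,f.x.round(4))
E
python3 fk.py
```

```text
1 0.07645784620602006 [ 0.314   0.5926  0.4513  0.4294 -2.4727  2.033 ]
1 0.07645784620609768 [ 0.314   0.5926  0.4513  0.4294 -2.4727  2.033 ]
1 0.0764578462062367 [ 0.314   0.5926  0.4513  0.4294 -2.4727  2.033 ]
1 0.07645784620933939 [ 0.314   0.5926  0.4513  0.4294 -2.4727 -4.2501]
-1 0.0001285608849902026 [ 0.2929  0.5917  0.4511  0.4067 -0.0922  1.4818]
-1 0.00012856088499019883 [ 0.2929  0.5917  0.4511  0.4067 -0.0922  1.4818]
-1 0.0001285608849902018 [ 0.2929  0.5917  0.4511  0.4067 -0.0922  1.4818]
-1 0.00012856088499020165 [ 0.2929  0.5917  0.4511  0.4067 -0.0922  1.4818]
```

```bash
cat >> fk.py <<'E'
P=[0.2929,0.5917,0.4511,0.4067,-0.0922,1.4818]
LO=np.array([-2.96,-.34,-1.41,.24,-1.37,.17,-2.96])+.06;HI=np.array([2.96,2.1,1.46,2.44,4.51,1.92,2.96])-.06
E
python3 - <<'E'
from h import *; from fk import *
o=r.get_obs();q0=o["joints"];R0=R.from_rotvec(o["orientation"]);p0=o["tcp_pos"]
T=r.calibration("wrist")["T_tool_cam"];tgt=np.array([.3,-.32,.68])
def f(q):
    t,M,e,w=fk(q,P,-1,True);c=t+M.apply(T[:3,3]);a=M.apply(T[:3,:3]@[0,0,-1])
    d=tgt-c;L=np.linalg.norm(d)
    return np.r_[(a-d/L)*3,max(0,.5-L)*5,max(0,.2-t[2])*5, max(0,t[1]+.5)*5,max(0,-.75-w[1])*5,(q-q0)*.12]
s=least_squares(f,np.clip(q0,LO+.01,HI-.01),bounds=(LO,HI));q=s.x
t,M,e,w=fk(q,P,-1,True);print(s.cost,q.round(2),t,e,w,(q-q0).round(2))
c=t+M.apply(T[:3,3]);a=M.apply(T[:3,:3]@[0,0,-1]);print("cam",c,"ax",a,np.degrees(np.arccos(a@(tgt-c)/np.linalg.norm(tgt-c))))
# rel cmd
t0,M0=fk(q0,P,-1);print("fk err",t0-p0)
print("turn",((R0.inv()*M).as_rotvec()/np.pi).round(3),"shift",(R0.inv().apply(t-p0)/.2).round(3))
E
```

```text
0.011185400637269107 [ 2.38  1.02 -1.35  1.23 -0.77  1.86 -1.03] [ 0.06404215 -0.53625993  0.66952139] [-0.39504664 -0.3156109   0.60020571] [-0.27448864 -0.75030073  0.59889332] [ 0.61  0.41 -0.52  0.41 -0.74 -0.06 -0.15]
cam [-0.04891607 -0.67727987  0.68689155] ax [ 0.69990458  0.71408936 -0.01449044] 0.11109587148674363
fk err [ 0.0029166  -0.00590316  0.00284906]
turn [ 0.314  0.26  -0.007] shift [-0.576 -0.57  -0.706]
```

```bash
python3 - <<'E'
from h import *; from fk import *
o=r.get_obs();q0=o["joints"];R0=R.from_rotvec(o["orientation"]);p0=o["tcp_pos"]
T=r.calibration("wrist")["T_tool_cam"]
for tgt in ([.34,-.31,.5],[.32,-.31,.4],[.3,-.3,.3]):
  tgt=np.array(tgt)
  def f(q):
    t,M,e,w=fk(q,P,-1,True);c=t+M.apply(T[:3,3]);a=M.apply(T[:3,:3]@[0,0,-1])
    d=tgt-c;L=np.linalg.norm(d)
    return np.r_[(a-d/L)*3,max(0,.5-L)*5,max(0,.2-t[2])*5, max(0,t[1]+.45)*5,max(0,-.75-w[1])*5,max(0,-.2-e[0])*5,(q-q0)*.12]
  s=least_squares(f,np.clip(q0,LO+.01,HI-.01),bounds=(LO,HI));q=s.x
  t,M,e,w=fk(q,P,-1,True);print(s.cost,q.round(2),t,e,w)
  c=t+M.apply(T[:3,3]);Cm=M.as_matrix()@T[:3,:3];K=r.calibration("wrist")["K"]
  print("turn",((R0.inv()*M).as_rotvec()/np.pi).round(3),"shift",(R0.inv().apply(t-p0)/.2).round(3))
  for z in(.3,.48,.6,.7,.8,.9,1.0):print(z,proj((K,c,Cm),[.564-.41*(z-.037),-.262-.094*(z-.037),z]).round())
E
```

```text
0.016485368162154856 [ 2.67  0.39 -1.24  1.32 -0.65  1.86 -1.37] [ 0.11784987 -0.44522575  0.67505934] [-0.20684779 -0.08290362  0.84103308] [-0.21578851 -0.53111723  0.89119118]
turn [0.124 0.147 0.204] shift [-0.492 -1.056 -0.513]
0.3 [336. 189.]
0.48 [280. 199.]
0.6 [219. 210.]
0.7 [140. 224.]
0.8 [  4. 248.]
0.9 [-279.  298.]
1.0 [-1246.   469.]
0.007633764594720149 [ 2.41  0.44 -1.24  1.24 -0.43  1.86 -1.13] [ 0.16013699 -0.45646564  0.63208445] [-0.2012299  -0.14851405  0.82914527] [-0.11314104 -0.58442007  0.90475948]
turn [0.081 0.093 0.085] shift [-0.337 -0.98  -0.259]
0.3 [286. 161.]
0.48 [226. 164.]
0.6 [152. 167.]
0.7 [ 39. 173.]
0.8 [-214.  186.]
0.9 [-1301.   242.]
1.0 [3156.   14.]
0.0033930493240858445 [ 2.08  0.39 -1.06  1.23 -0.28  1.86 -1.04] [ 0.22066306 -0.44994107  0.57053047] [-0.12694256 -0.18444755  0.84059844] [ 0.03747812 -0.60013248  0.90112193]
turn [0.048 0.017 0.037] shift [-0.157 -0.974  0.134]
0.3 [247. 114.]
0.48 [170. 131.]
0.6 [ 58. 155.]
0.7 [-172.  206.]
0.8 [-1343.   463.]
0.9 [2089. -290.]
1.0 [971. -45.]
```

```bash
python3 -m jog '[0.03,0.03,0.03,-0.11,-0.24,-0.08,1, 0.06,0.06,0.06,-0.22,-0.48,-0.16,1, 0.08,0.09,0.085,-0.33,-0.7,-0.25,1, 0.08,0.09,0.085,-0.34,-0.9,-0.25,1, 0.08,0.09,0.085,-0.34,-0.9,-0.25,1, 0.08,0.09,0.085,-0.34,-0.9,-0.25,1]'
python3 - <<'E'
from h import *
print(r.get_obs()["joints"])
f=r.grab_frame("wrist");cv2.imwrite("pics/w2.png",f[:,:,::-1])
E
```

```text
clock: 2.15
tcp_pos: [0.1572, -0.469, 0.6251]
orientation: [-2.338, 0.767, -0.778]
contact_force: [-0.1, -0.4, -0.5]
grip_width: 0.0852
[ 2.2622523   0.32512108 -0.95053862  1.22295846 -0.56832028  1.8572336
 -1.01812251]
```

View pics/w2.png

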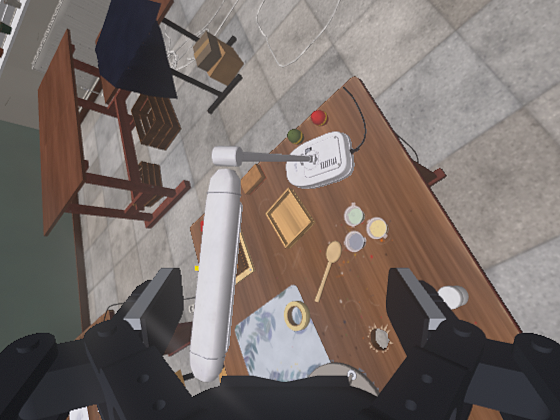

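```bash
python3 - <<'E'
from h import *
o_=r.get_obs();C=cam("wrist",o_);CS=cam("side");CT=cam("top")
print("check blue",proj(C,(.495,.171,.1)),"cam",C[1])
p1=np.array([.564,-.262,.037]);p2=np.array([.42,-.295,.388])
for u in((305,159),(242,156),(225,156)):
    o,d=ray(C,u);d2=(p2-p1)/np.linalg.norm(p2-p1)
    s=np.linalg.lstsq(np.c_[d,-d2],p1-o,rcond=None)[0];print(u,(o+s[0]*d).round(3),(p1+s[1]*d2).round(3))
for z in(.45,.5,.55):
  print(z,[plane(C,u,z).round(3) for u in((227,168),(205,380),(192,370),(224,375))])
E
```

```text
check blue [213.36825012 257.85015875] cam [ 0.09788705 -0.57189356  0.76245488]
(305, 159) [ 0.511 -0.273  0.162] [ 0.513 -0.274  0.162]
(242, 156) [ 0.418 -0.303  0.413] [ 0.411 -0.297  0.41 ]
(225, 156) [ 0.401 -0.307  0.456] [ 0.393 -0.301  0.453]
0.45 [array([ 0.388, -0.299,  0.45 ]), array([ 0.144, -0.142,  0.45 ]), array([ 0.164, -0.118,  0.45 ]), array([ 0.139, -0.182,  0.45 ])]
0.5 [array([ 0.341, -0.342,  0.5  ]), array([ 0.137, -0.211,  0.5  ]), array([ 0.153, -0.191,  0.5  ]), array([ 0.132, -0.245,  0.5  ])]
0.55 [array([ 0.295, -0.386,  0.55 ]), array([ 0.129, -0.28 ,  0.55 ]), array([ 0.143, -0.263,  0.55 ]), array([ 0.126, -0.307,  0.55 ])]
```

Clear view. The pole ends at a hinge at (227,155), and a white LED bar runs from there to (205,385), at about z 0.45–0.52. I'll cross over the top of it with the tool tilted outward, so next I plan waypoints with clearance checks.

```bash
cat > plan.py <<'E'
from h import *; from fk import *
def segd(a,b,c,d):
    s=np.linspace(0,1,30);A=a+np.outer(s,b-a);B=c+np.outer(s,d-c)
    return np.linalg.norm(A[:,None]-B[None],axis=2).min()
LAMP=[([.56,-.26,.03],[.39,-.30,.46]),([.39,-.30,.46],[.133,-.24,.53]),([.39,-.30,.46],[.144,-.142,.45])]
LAMP=[(np.array(a),np.array(b)) for a,b in LAMP]
def pose(az,rr,z,tilt,rel):
    a=np.radians(az);p=np.array([rr*np.cos(a),rr*np.sin(a),z])
    M=R.from_euler('z',az+rel,degrees=True)*R.from_euler('x',180,degrees=True)
    ax=np.array([np.sin(a),-np.cos(a),0]) # tilts -z toward outward
    return p,R.from_rotvec(ax*np.radians(tilt))*M if (R.from_rotvec(ax*.3).apply([0,0,-1])@[np.cos(a),np.sin(a),0])>0 else R.from_rotvec(-ax*np.radians(tilt))*M
def ik(p,M,q0):
    def f(q):
        t,N=fk(q,P,-1);return np.r_[(t-p)*10,(N*M.inv()).as_rotvec()*3,(q-q0)*.02]
    s=least_squares(f,np.clip(q0,LO+.01,HI-.01),bounds=(LO,HI));return s.x
def report(wps):
    o=r.get_obs();R0=R.from_rotvec(o["orientation"]);p0=o["tcp_pos"];q=o["joints"]
    for w in wps:
        p,M=pose(*w) if len(w)==5 else w
        q=ik(p,M,q);t,N,e,wr=fk(q,P,-1,True);S=np.array([0,0,.293])
        cl=[min(segd(x,y,*l) for l in LAMP) for x,y in((S,e),(e,wr),(wr,t))]
        print("row",((R0.inv()*M).as_rotvec()/np.pi).round(3),(R0.inv().apply(p-p0)/.2).round(3),"err",(t-p).round(3),np.degrees((N*M.inv()).magnitude()).round(1),"clr",np.round(cl,2),"q",q.round(2))
E
python3 - <<'E'
from plan import *
o=r.get_obs();print(R.from_rotvec(o["orientation"]).as_matrix().round(2))
report([(-72,.5,.68,20,90),(-60,.55,.68,25,100),(-45,.57,.68,25,115),(-30,.57,.68,25,130),(-15,.55,.65,20,140),(0,.53,.55,10,150),(19,.524,.4,0,169)])
E
```

```text
[[ 0.67 -0.34  0.66]
 [-0.66 -0.68  0.32]
 [ 0.35 -0.65 -0.68]]
row [-0.254 -0.174 -0.325] [ 0.107 -0.157 -0.206] err [ 0. -0.  0.] 0.0 clr [0.21 0.45 0.28] q [ 2.15 -0.14 -0.78  1.25 -0.16  1.64  0.06]
row [-0.24  -0.191 -0.451] [ 0.512 -0.357  0.192] err [0. 0. 0.] 0.0 clr [0.21 0.44 0.28] q [ 2.04 -0.13 -0.89  1.27 -0.17  1.52  0.23]
row [-0.182 -0.227 -0.61 ] [ 0.7   -0.822  0.733] err [-0.  0. -0.] 0.0 clr [0.21 0.45 0.24] q [ 1.89 -0.09 -1.06  1.23 -0.13  1.51  0.45]
row [-0.113 -0.252 -0.768] [ 0.615 -1.378  1.221] err [ 0. -0.  0.] 0.0 clr [0.21 0.46 0.24] q [ 1.74 -0.11 -1.13  1.23 -0.17  1.52  0.74]
row [-0.009 -0.274 -0.888] [ 0.219 -1.831  1.674] err [0. 0. 0.] 0.0 clr [0.21 0.47 0.28] q [ 1.6  -0.11 -1.24  1.26 -0.17  1.57  0.93]
row [-0.135  0.286  0.903] [-0.426 -1.99   2.235] err [-0. -0. -0.] 0.0 clr [0.19 0.42 0.34] q [ 1.14  0.08 -1.35  1.4   0.1   1.55  0.86]
row [-0.255  0.212  0.701] [-1.362 -2.028  2.9  ] err [-0. -0.  0.] 0.0 clr [0.14 0.34 0.45] q [ 0.57  0.34 -1.35  1.6   0.33  1.47  0.92]
```

```bash
python3 -m jog '[-0.05,-0.035,-0.065,0.02,-0.03,-0.04,1, -0.1,-0.07,-0.13,0.04,-0.06,-0.08,1, -0.15,-0.105,-0.195,0.06,-0.09,-0.12,1, -0.2,-0.14,-0.26,0.09,-0.13,-0.17,1, -0.254,-0.174,-0.325,0.107,-0.157,-0.206,1, -0.254,-0.174,-0.325,0.107,-0.157,-0.206,1, -0.254,-0.174,-0.325,0.107,-0.157,-0.206,1, -0.24,-0.191,-0.37,0.25,-0.23,-0.06,1, -0.24,-0.191,-0.41,0.38,-0.3,0.06,1,-0.24,-0.191,-0.451,0.512,-0.357,0.192,1,-0.24,-0.191,-0.451,0.512,-0.357,0.192,1,-0.24,-0.191,-0.451,0.512,-0.357,0.192,1]'
python3 - <<'E'
from plan import *
o=r.get_obs();print(o["joints"].round(2));t,M,e,w=fk(o["joints"],P,-1,True);print(t,o["tcp_pos"],e,w)
report([(-53,.56,.68,25,107),(-45,.57,.68,25,115),(-37,.57,.68,25,122),(-30,.57,.68,25,130),(-15,.55,.68,20,140)])
E
```

```text
clock: 3.4
tcp_pos: [0.2802, -0.4741, 0.6794]
orientation: [2.538, 0.949, 0.111]
contact_force: [-0.2, 0.4, 0.7]
grip_width: 0.0858
[ 2.31 -0.06 -1.27  1.23 -0.06  1.49  0.17]
[ 0.28883785 -0.50891145  0.6733776 ] [ 0.28022271 -0.47408962  0.67935754] [0.0279024  0.02543822 0.88339407] [ 0.21384435 -0.3538097   1.04178541]
row [-0.003  0.014 -0.069] [0.303 0.083 0.01 ] err [ 0. -0.  0.] 0.0 clr [0.21 0.44 0.26] q [ 2.18 -0.15 -1.08  1.25 -0.23  1.53  0.4 ]
row [-0.01   0.032 -0.154] [0.697 0.135 0.003] err [-0.  0. -0.] 0.0 clr [0.21 0.45 0.24] q [ 2.11 -0.13 -1.18  1.23 -0.21  1.53  0.52]
row [-0.018  0.049 -0.233] [ 1.088  0.091 -0.049] err [ 0. -0.  0.] 0.0 clr [0.21 0.46 0.23] q [ 2.01 -0.15 -1.19  1.23 -0.24  1.53  0.66]
row [-0.029  0.064 -0.312] [ 1.421  0.012 -0.112] err [ 0. -0.  0.] 0.0 clr [0.21 0.47 0.24] q [ 1.91 -0.16 -1.2   1.23 -0.25  1.53  0.82]
row [-0.025  0.1   -0.446] [ 2.023 -0.355 -0.33 ] err [-0.  0. -0.] 0.0 clr [0.21 0.46 0.31] q [ 1.58 -0.04 -1.35  1.17 -0.05  1.63  0.83]
```

```bash
python3 -m jog '[0,0.01,-0.04,0.16,0.04,0,1, 0,0.014,-0.069,0.303,0.083,0.01,1, -0.005,0.023,-0.11,0.5,0.11,0,1, -0.01,0.032,-0.154,0.697,0.135,0,1, -0.015,0.04,-0.19,0.85,0.12,-0.02,1, -0.018,0.046,-0.22,0.98,0.1,-0.04,1,-0.018,0.046,-0.22,0.98,0.1,-0.04,1]'
python3 - <<'E'
from plan import *
o=r.get_obs();print(o["joints"].round(2));t,M,e,w=fk(o["joints"],P,-1,True);print(t-o["tcp_pos"],e,w)
report([(-30,.57,.68,25,130),(-22,.57,.68,22,137),(-15,.55,.68,20,140),(-5,.55,.66,15,148),(5,.54,.62,10,155),(19,.524,.5,0,169)])
E
```

```text
clock: 4.1
tcp_pos: [0.4438, -0.3544, 0.6807]
orientation: [2.024, 1.798, 0.114]
contact_force: [0.2, 0.8, -0.3]
grip_width: 0.0853
[ 1.91  0.03 -1.38  1.2   0.08  1.5   0.44]
[ 0.01293996 -0.03283125 -0.00303154] [-0.00851092 -0.01826458  0.8842568 ] [ 0.32968402 -0.26942728  1.04560328]
row [-0.009  0.015 -0.089] [ 0.374  0.206 -0.003] err [ 0. -0.  0.] 0.0 clr [0.21 0.46 0.24] q [ 1.77 -0.11 -1.14  1.23 -0.18  1.52  0.76]
row [-0.008  0.038 -0.169] [ 0.746  0.344 -0.037] err [-0.  0. -0.] 0.0 clr [0.2  0.44 0.27] q [ 1.59  0.   -1.31  1.18  0.01  1.58  0.73]
row [-0.01   0.056 -0.222] [ 1.091  0.332 -0.125] err [ 0. -0.  0.] 0.0 clr [0.21 0.45 0.31] q [ 1.55 -0.03 -1.33  1.17 -0.05  1.63  0.82]
row [-0.004  0.086 -0.32 ] [ 1.58   0.341 -0.129] err [-0. -0. -0.] 0.0 clr [0.18 0.4  0.36] q [ 1.12  0.13 -1.35  1.14  0.19  1.71  0.76]
row [ 0.001  0.114 -0.414] [ 2.074  0.189 -0.088] err [-0. -0. -0.] 0.0 clr [0.17 0.38 0.41] q [ 0.88  0.18 -1.35  1.19  0.23  1.73  0.83]
row [ 0.019  0.16  -0.571] [ 2.766 -0.269  0.223] err [-0. -0.  0.] 0.0 clr [0.15 0.35 0.46] q [ 0.55  0.31 -1.35  1.39  0.3   1.68  0.96]
```

```bash
python3 -m jog '[0,0.01,-0.045,0.19,0.1,0,1, -0.009,0.015,-0.089,0.374,0.206,0,1, -0.009,0.025,-0.13,0.56,0.28,-0.02,1, -0.008,0.038,-0.169,0.746,0.344,-0.037,1, -0.01,0.05,-0.2,0.95,0.34,-0.1,1,-0.01,0.05,-0.2,0.95,0.34,-0.1,1]'
python3 - <<'E'
from plan import *
o=r.get_obs();print(o["joints"].round(2));t,M,e,w=fk(o["joints"],P,-1,True);print(t-o["tcp_pos"],e,w)
report([(-15,.55,.65,20,140),(-5,.55,.57,15,148),(3,.54,.5,10,155),(10,.53,.43,5,160),(19,.524,.35,0,169)])
E
```

```text
clock: 4.7
tcp_pos: [0.5316, -0.1641, 0.6826]
orientation: [1.358, 2.43, 0.116]
contact_force: [0.5, 0.7, -0.2]
grip_width: 0.0853
[ 1.41  0.12 -1.39  1.14  0.2   1.62  0.64]
[ 0.01679396 -0.02495743 -0.00333203] [ 0.0046023  -0.06858835  0.88059324] [ 0.4132871  -0.13608428  1.05923324]
row [ 0.002  0.005 -0.018] [0.135 0.018 0.141] err [ 0. -0.  0.] 0.0 clr [0.21 0.46 0.28] q [ 1.43 -0.07 -1.14  1.26 -0.1   1.56  0.87]
row [ 0.005  0.038 -0.116] [0.597 0.242 0.497] err [-0. -0.  0.] 0.0 clr [0.2  0.44 0.32] q [ 1.28  0.   -1.29  1.4   0.    1.48  0.92]
row [ 0.01   0.066 -0.198] [1.029 0.327 0.771] err [-0. -0.  0.] 0.0 clr [0.19 0.41 0.36] q [ 1.06  0.11 -1.35  1.5   0.13  1.44  0.91]
row [ 0.017  0.093 -0.265] [1.43  0.344 1.037] err [-0. -0.  0.] 0.0 clr [0.16 0.37 0.4 ] q [ 0.82  0.22 -1.34  1.6   0.24  1.41  0.87]
row [ 0.019  0.121 -0.365] [1.928 0.352 1.326] err [-0. -0.  0.] 0.0 clr [0.14 0.34 0.45] q [ 0.55  0.36 -1.32  1.69  0.36  1.37  0.89]
```

Past the lamp (azimuth −17°). Continuing towards the block, descending.

```bash
python3 -m jog '[0,0.01,-0.04,0.25,0.07,0.1,1, 0,0.025,-0.08,0.42,0.15,0.3,1, 0.005,0.038,-0.116,0.597,0.242,0.497,1, 0.007,0.05,-0.155,0.8,0.28,0.62,1, 0.01,0.063,-0.19,0.98,0.31,0.74,1, 0.01,0.063,-0.19,0.98,0.31,0.74,1]'
python3 - <<'E'
from plan import *
o=r.get_obs();print(o["joints"].round(2))
report([(10,.53,.43,5,160),(19,.524,.33,0,169)])
E
```

```text
clock: 5.3
tcp_pos: [0.5377, 0.0222, 0.5036]
orientation: [0.594, 2.909, 0.063]
contact_force: [-0.0, 0.3, -0.2]
grip_width: 0.0857
[ 1.06  0.17 -1.38  1.47  0.21  1.47  0.86]
row [ 0.006  0.029 -0.072] [0.267 0.263 0.351] err [-0. -0.  0.] 0.0 clr [0.16 0.37 0.4 ] q [ 0.83  0.23 -1.35  1.6   0.24  1.41  0.87]
row [ 0.01   0.056 -0.172] [0.621 0.536 0.822] err [-0. -0.  0.] 0.0 clr [0.13 0.33 0.45] q [ 0.54  0.38 -1.32  1.73  0.38  1.33  0.87]
```

```bash
python3 -m jog '[0,0.015,-0.04,0.14,0.13,0.2,1, 0.006,0.029,-0.08,0.27,0.26,0.39,1, 0.008,0.04,-0.12,0.44,0.4,0.6,1, 0.01,0.056,-0.172,0.621,0.536,0.822,1, 0.01,0.056,-0.172,0.621,0.536,0.822,1, 0.01,0.056,-0.172,0.621,0.536,0.822,1]'
python3 - <<'E'
from h import *
o=r.get_obs();print(o["joints"].round(2),o["tcp_pos"])
f=r.grab_frame("wrist");cv2.imwrite("pics/w3.png",f[:,:,::-1])
C=cam("wrist",o);print(proj(C,(.495,.171,.064)),proj(C,(.495,.171,.111)))
E
```

```text
clock: 5.9
tcp_pos: [0.4933, 0.1724, 0.3267]
orientation: [0.224, -3.129, -0.0]
contact_force: [0.4, -0.3, -0.7]
grip_width: 0.0856
[ 0.59  0.41 -1.35  1.7   0.4   1.37  0.89] [0.49328842 0.17242587 0.32669721]
[283.12718808 164.70713123] [283.0171483  172.16555503]
```

View pics/w3.png

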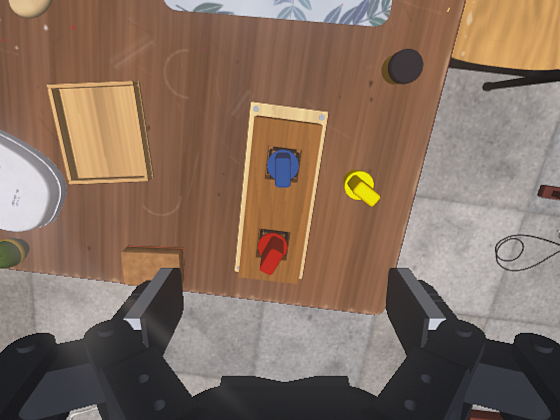

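```bash
python3 - <<'E'
from h import *
f=cv2.imread("pics/w3.png")
c=cv2.resize(f[135:200,250:320],None,fx=8,fy=8,interpolation=cv2.INTER_CUBIC);cv2.imwrite("pics/w3c.png",c)
E
```

```text
(no output)
```

View pics/w3c.png

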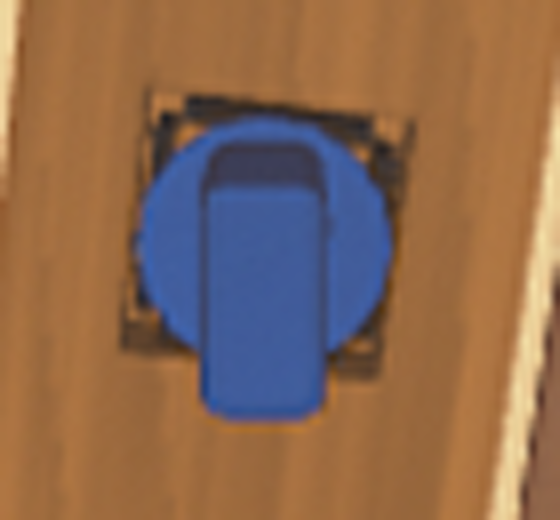

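```bash
python3 -m jog '[0,0,0,-0.007,-0.008,0.25,1, 0,0,0,-0.007,-0.008,0.5,1, 0,0,0,-0.007,-0.008,0.75,1, 0,0,0,-0.007,-0.008,0.95,1, 0,0,0,-0.007,-0.008,0.95,1, 0,0,0,-0.007,-0.008,0.95,1]'
python3 - <<'E'
from h import *
o=r.get_obs();print(o["joints"].round(2))
R0=R.from_rotvec(o["orientation"]);print(R0.as_matrix().round(3),R0.inv().apply(np.array([.495,.171,.0695])-o["tcp_pos"])/.2,o["tcp_pos"])
f=r.grab_frame("wrist");cv2.imwrite("pics/w4.png",f[:,:,::-1])
E
```

```text
clock: 6.55
tcp_pos: [0.4982, 0.1691, 0.1403]
orientation: [0.214, -3.134, -0.001]
contact_force: [-0.3, 0.9, 0.8]
grip_width: 0.0857
[ 0.44  0.59 -1.17  1.92  0.63  1.06  0.71]
[[-0.991 -0.136 -0.001]
 [-0.136  0.991  0.001]
 [ 0.001  0.001 -1.   ]] [0.01419111 0.01159107 0.3542034 ] [0.49817095 0.16905014 0.14033766]
```

View pics/w4.png

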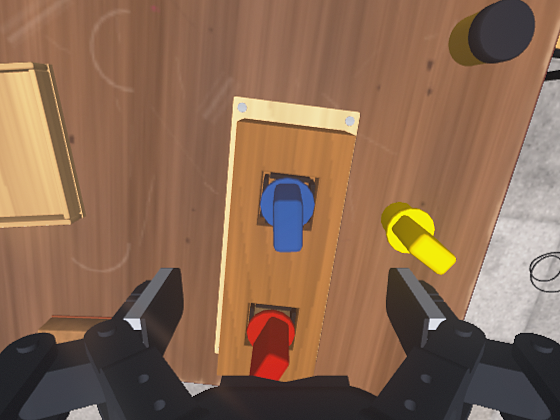

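```bash
python3 - <<'E'
from h import *
o=r.get_obs();C=cam("wrist",o);CT=cam("top")
print(proj(C,(.495,.171,.064)),proj(C,(.495,.171,.111)), tri(C,(288,232),CT,(214.9,232.3)),plane(C,(287,203),.064))
E
python3 -m jog '[0,0,0,0.014,0.012,0.15,1, 0,0,0,0.014,0.012,0.28,1, 0,0,0,0.014,0.012,0.354,1, 0,0,0,0.014,0.012,0.354,1, 0,0,0,0.014,0.012,0.354,1]'
```

```text
[286.98297926 202.20979568] [287.66641146 224.69836035] (array([0.49390591, 0.17108319, 0.1257241 ]), np.float64(0.0004182716263198307)) [0.49558972 0.17109463 0.064     ]
clock: 7.1
tcp_pos: [0.4969, 0.1725, 0.0722]
orientation: [-0.214, 3.13, 0.003]
contact_force: [-0.6, 0.7, 1.3]
grip_width: 0.0854
```

```bash
python3 -m jog '[0,0,0,0.01,-0.007,0.012,1, 0,0,0,0.01,-0.007,0.012,1, 0,0,0,0.01,-0.007,0.012,1]'
python3 -m jog '[0,0,0,0,0,0,0, 0,0,0,0,0,0,0, 0,0,0,0,0,0,0, 0,0,0,0,0,0,0, 0,0,0,0,0,0,0]' 110
python3 -m jog '[0,0,0,0,0,0,0, 0,0,0,0,0,0,0]' 
python3 - <<'E'
from h import *
o=r.get_obs();print(o["joints"].round(2),o["moment"].round(2),o["contact_force"])
E
```

```text
clock: 7.4
tcp_pos: [0.4956, 0.1708, 0.0705]
orientation: [-0.213, 3.129, 0.003]
contact_force: [0.9, -0.6, -0.2]
grip_width: 0.0855
clock: 7.9
tcp_pos: [0.4956, 0.1708, 0.0708]
orientation: [-0.214, 3.129, 0.002]
contact_force: [-1.9, -1.6, 2.5]
grip_width: 0.0154
clock: 8.1
tcp_pos: [0.4956, 0.1707, 0.0709]
orientation: [-0.214, 3.129, 0.002]
contact_force: [-0.2, -0.6, 2.0]
grip_width: 0.0156
[ 0.37  0.67 -1.08  1.99  0.74  0.94  0.61] [-0.16  0.15  0.14] [-0.23990613 -0.58709843  2.01585612]
```

```bash
python3 -m jog '[0,0,0.04,0,0,0,0, 0,0,0.08,0,0,-0.002,0, 0,0,0.12,0,0,-0.004,0, 0,0,0.16,0,0,-0.006,0, 0,0,0.2,0,0,-0.008,0, 0,0,0.24,0,0,-0.008,0]'
python3 - <<'E'
from h import *
o=r.get_obs();print(o["joints"].round(2),o["moment"].round(2),o["contact_force"],R.from_rotvec(o["orientation"]).as_matrix()[:,0].round(3))
f=r.grab_frame("side");cv2.imwrite("pics/s5.png",cv2.resize(f[190:300,190:350],None,fx=4.5,fy=4.5,interpolation=cv2.INTER_CUBIC)[:,:,::-1])
E
```

```text
clock: 8.7
tcp_pos: [0.4953, 0.1705, 0.0718]
orientation: [0.958, 2.988, 0.004]
contact_force: [1.6, 1.1, -5.1]
grip_width: 0.0155
[ 0.26  0.58 -0.91  1.99  0.61  0.86 -0.04] [ 0.11 -0.34  0.65] [ 1.64274719  1.11526342 -5.09240058] [-0.814  0.582 -0.003]
```

View pics/s5.png

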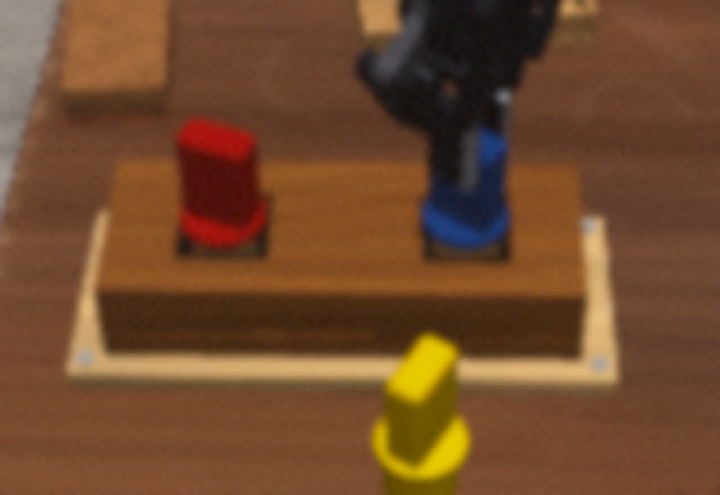

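```bash
python3 -m jog '[0,0,-0.042,0,0,0,0, 0,0,-0.084,0,0,-0.002,0, 0,0,-0.126,0,0,-0.0045,0, 0,0,-0.168,0,0,-0.007,0, 0,0,-0.21,0,0,-0.0095,0, 0,0,-0.252,0,0,-0.012,0, 0,0,-0.294,0,0,-0.0145,0, 0,0,-0.336,0,0,-0.017,0, 0,0,-0.378,0,0,-0.0195,0, 0,0,-0.42,0,0,-0.022,0, 0,0,-0.46,0,0,-0.024,0, 0,0,-0.5,0,0,-0.024,0]'
cat > st.py <<'E'
from h import *
o=r.get_obs();x=R.from_rotvec(o["orientation"]).as_matrix()
print("q",o["joints"].round(2),"M",o["moment"].round(2),"F",o["contact_force"].round(1),"yaw",np.degrees(np.arctan2(x[1,0],x[0,0])).round(1),"tilt",x[:,2].round(4),"p",o["tcp_pos"].round(4))
print("fix to peg axis (tool units)",(x.T@(np.array([.4955,.1708,o["tcp_pos"][2]])-o["tcp_pos"])/.2).round(4), "untilt",((R.from_matrix(x).inv()*R.align_vectors([[0,0,-1]],[x[:,2]])[0]*R.from_matrix(x)).as_rotvec()/np.pi).round(4))
E
python3 st.py
```

```text
clock: 9.95
tcp_pos: [0.4947, 0.17, 0.0755]
orientation: [-1.434, 2.792, 0.001]
contact_force: [0.8, 2.3, -8.4]
grip_width: 0.0154
q [ 0.46  0.77 -1.24  1.98  0.86  1.06  1.33] M [ 0.47 -0.18 -0.66] F [ 0.8  2.3 -8.4] yaw -125.6 tilt [ 0.0025  0.0018 -1.    ] p [0.4947 0.17   0.0755]
fix to peg axis (tool units) [-0.0056 -0.0007  0.    ] untilt [-0.0003  0.0009 -0.    ]
```

```bash
python3 -m jog '[0,0,0.042,0,0,0,0, 0,0,0.084,-0.001,0,-0.002,0, 0,0,0.126,-0.001,0,-0.0045,0, 0,0,0.168,-0.002,0,-0.007,0, 0,0,0.21,-0.002,0,-0.0095,0, 0,0,0.252,-0.003,0,-0.012,0, 0,0,0.294,-0.003,0,-0.0145,0, 0,0,0.336,-0.003,0,-0.017,0, 0,0,0.378,-0.003,0,-0.0195,0, 0,0,0.42,-0.003,0,-0.022,0, 0,0,0.46,-0.003,0,-0.024,0, 0,0,0.5,-0.003,0,-0.024,0]'
python3 st.py
python3 - <<'E'
from h import *
f=r.grab_frame("side");cv2.imwrite("pics/s6.png",cv2.resize(f[190:300,190:350],None,fx=4.5,fy=4.5,interpolation=cv2.INTER_CUBIC)[:,:,::-1])
E
```

```text
clock: 11.15
tcp_pos: [0.4948, 0.17, 0.0792]
orientation: [0.963, 2.989, 0.003]
contact_force: [2.6, 1.1, -10.2]
grip_width: 0.0155
q [ 0.27  0.57 -0.93  1.99  0.6   0.88 -0.03] M [ 0.18 -0.59  0.66] F [  2.6   1.1 -10.2] yaw 144.3 tilt [ 0.0018  0.0016 -1.    ] p [0.4948 0.17   0.0792]
fix to peg axis (tool units) [-0.0006  0.0054  0.    ] untilt [ 0.0008  0.0002 -0.    ]
```

View pics/s6.png

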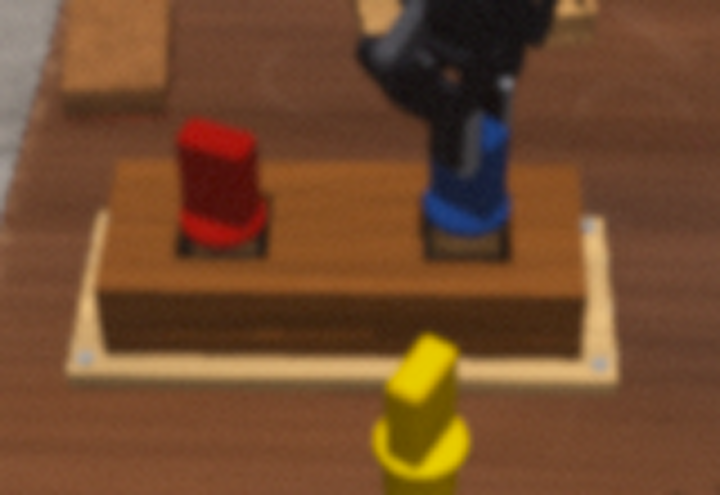

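The shank is now showing at (465,240) in the crop, and the block outline hasn't moved. The peg is out by about 8 mm, so I'll keep going.

```bash
python3 -m jog '[0,0,-0.042,0,0,0,0, 0,0,-0.084,0,0.002,-0.002,0, 0,0,-0.126,0,0.003,-0.0045,0, 0,0,-0.168,0,0.004,-0.007,0, 0,0,-0.21,0,0.005,-0.0095,0, 0,0,-0.252,0,0.005,-0.012,0, 0,0,-0.294,0,0.005,-0.0145,0, 0,0,-0.336,0,0.005,-0.017,0, 0,0,-0.378,0,0.005,-0.0195,0, 0,0,-0.42,0,0.005,-0.022,0, 0,0,-0.46,0,0.005,-0.024,0, 0,0,-0.5,0,0.005,-0.024,0]'
python3 st.py
python3 -m jog '[0,0,0.042,0,0,0,0, 0,0,0.084,0,0,-0.002,0, 0,0,0.126,0,0,-0.0045,0, 0,0,0.168,0,0,-0.007,0, 0,0,0.21,0,0,-0.0095,0, 0,0,0.252,0,0,-0.012,0, 0,0,0.294,0,0,-0.0145,0, 0,0,0.336,0,0,-0.017,0, 0,0,0.378,0,0,-0.0195,0, 0,0,0.42,0,0,-0.022,0, 0,0,0.46,0,0,-0.024,0, 0,0,0.5,0,0,-0.024,0]'
python3 st.py
python3 - <<'E'
from h import *
f=r.grab_frame("side");cv2.imwrite("pics/s7.png",cv2.resize(f[190:300,190:350],None,fx=4.5,fy=4.5,interpolation=cv2.INTER_CUBIC)[:,:,::-1])
E
```

```text
clock: 12.4
tcp_pos: [0.4949, 0.17, 0.0831]
orientation: [-1.433, 2.795, 0.002]
contact_force: [0.6, 1.1, -9.0]
grip_width: 0.0154
q [ 0.47  0.76 -1.26  1.97  0.85  1.07  1.34] M [ 0.38 -0.22 -0.59] F [ 0.6  1.1 -9. ] yaw -125.7 tilt [ 1.0e-04  1.5e-03 -1.0e+00] p [0.4949 0.17   0.0831]
fix to peg axis (tool units) [-0.005  0.     0.   ] untilt [0.0002 0.0004 0.    ]
clock: 13.6
tcp_pos: [0.4947, 0.1698, 0.087]
orientation: [-0.962, -2.99, -0.003]
contact_force: [2.6, 1.3, -8.6]
grip_width: 0.0154
q [ 0.28  0.56 -0.94  1.98  0.58  0.89 -0.02] M [ 0.33 -0.59  0.58] F [ 2.6  1.3 -8.6] yaw 144.3 tilt [-3.0e-04  1.8e-03 -1.0e+00] p [0.4947 0.1698 0.087 ]
fix to peg axis (tool units) [-0.0004  0.0062  0.    ] untilt [ 0.0004 -0.0004  0.    ]
```

View pics/s7.png

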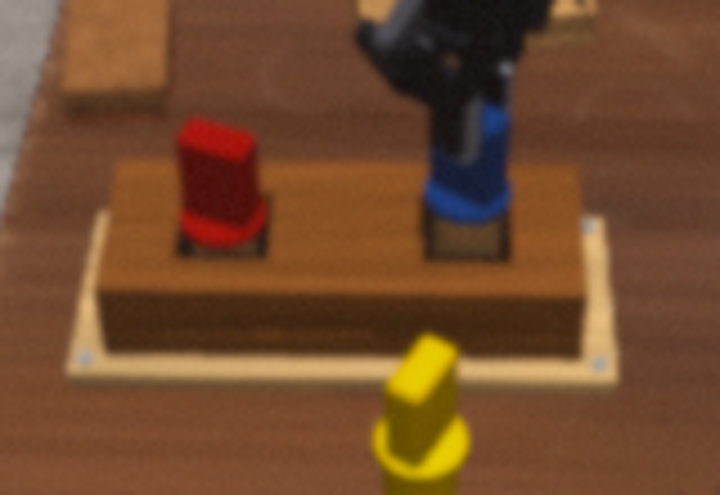

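```bash
python3 -m jog '[0,0,-0.042,0,0,0,0, 0,0,-0.084,0,0.002,-0.002,0, 0,0,-0.126,0,0.003,-0.0045,0, 0,0,-0.168,0,0.004,-0.007,0, 0,0,-0.21,0,0.005,-0.0095,0, 0,0,-0.252,0,0.005,-0.012,0, 0,0,-0.294,0,0.005,-0.0145,0, 0,0,-0.336,0,0.005,-0.017,0, 0,0,-0.378,0,0.005,-0.0195,0, 0,0,-0.42,0,0.005,-0.022,0, 0,0,-0.46,0,0.005,-0.024,0, 0,0,-0.5,0,0.005,-0.024,0]'
python3 st.py
python3 -m jog '[0,0,0.042,0,0,0,0, 0,0,0.084,-0.002,0,-0.002,0, 0,0,0.126,-0.003,0,-0.0045,0, 0,0,0.168,-0.004,0,-0.007,0, 0,0,0.21,-0.004,0,-0.0095,0, 0,0,0.252,-0.004,0,-0.012,0, 0,0,0.294,-0.004,0,-0.0145,0, 0,0,0.336,-0.004,0,-0.017,0, 0,0,0.378,-0.004,0,-0.0195,0, 0,0,0.42,-0.004,0,-0.022,0, 0,0,0.46,-0.004,0,-0.024,0, 0,0,0.5,-0.004,0,-0.024,0]'
python3 st.py
```

```text
clock: 14.85
tcp_pos: [0.4951, 0.1699, 0.0912]
orientation: [1.436, -2.794, -0.004]
contact_force: [2.1, 1.2, -8.8]
grip_width: 0.0155
q [ 0.48  0.76 -1.27  1.96  0.83  1.09  1.35] M [ 0.18 -0.42 -0.47] F [ 2.1  1.2 -8.8] yaw -125.6 tilt [-0.0015  0.0018 -1.    ] p [0.4951 0.1699 0.0912]
fix to peg axis (tool units) [-0.0046  0.001   0.    ] untilt [ 0.0007  0.0002 -0.    ]
clock: 16.05
tcp_pos: [0.495, 0.1714, 0.096]
orientation: [-0.958, -2.988, -0.004]
contact_force: [-1.4, 1.1, 2.7]
grip_width: 0.0158
q [ 0.29  0.56 -0.95  1.97  0.57  0.91 -0.  ] M [0.34 0.54 0.02] F [-1.4  1.1  2.7] yaw 144.4 tilt [-0.0025  0.0033 -1.    ] p [0.495  0.1714 0.096 ]
fix to peg axis (tool units) [-0.0038 -0.0012 -0.    ] untilt [ 0.0004 -0.0012  0.    ]
```

The turning moment has dropped to about 0, so the hold is nearly gone. I'll do one more gentle twisting rise before lifting.

```bash
python3 -m jog '[0,0,-0.042,0,0,-0.002,0, 0,0,-0.084,0,0,-0.005,0, 0,0,-0.126,0,0,-0.008,0, 0,0,-0.168,0,0,-0.011,0, 0,0,-0.21,0,0,-0.014,0, 0,0,-0.252,0,0,-0.02,0, 0,0,-0.252,0,0,-0.04,0, 0,0,-0.252,0,0,-0.06,0, 0,0,-0.252,0,0,-0.08,0, 0,0,-0.252,0,0,-0.1,0]'
python3 st.py
python3 - <<'E'
from h import *
f=r.grab_frame("side");cv2.imwrite("pics/s8.png",cv2.resize(f[160:300,190:350],None,fx=4.2,fy=4.2,interpolation=cv2.INTER_CUBIC)[:,:,::-1])
E
```

```text
clock: 17.05
tcp_pos: [0.4952, 0.1715, 0.1166]
orientation: [0.267, -3.129, -0.005]
contact_force: [-0.1, 0.9, -0.7]
grip_width: 0.0153
q [ 0.42  0.62 -1.15  1.95  0.67  1.02  0.7 ] M [-0.04 -0.01 -0.03] F [-0.1  0.9 -0.7] yaw -170.2 tilt [-0.0019  0.0031 -1.    ] p [0.4952 0.1715 0.1166]
fix to peg axis (tool units) [-0.0009 -0.0035 -0.    ] untilt [ 0.0011 -0.0004 -0.    ]
```

View pics/s8.png

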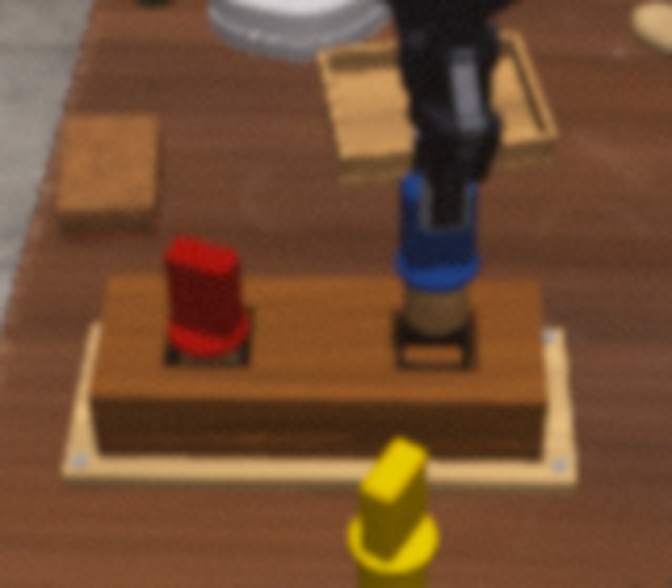

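Peg is free: its shank foot is above the socket at (437,325), the block is on its board, and red is in place. Next I'll check the tray position from two views while raising.

```bash
python3 -m jog '[0,0,0,0,0,-0.12,0, 0,0,0,0,0,-0.22,0, 0,0,0,0,0,-0.22,0]'
python3 - <<'E'
from h import *
S=cv2.imread("pics/side0.png");cv2.imwrite("pics/tS.png",cv2.resize(S[160:210,255:335],None,fx=8,fy=8,interpolation=cv2.INTER_CUBIC))
S=cv2.imread("pics/top0.png");cv2.imwrite("pics/tT.png",cv2.resize(S[185:285,320:410],None,fx=6,fy=6,interpolation=cv2.INTER_CUBIC))
E
```

```text
clock: 17.4
tcp_pos: [0.4969, 0.1727, 0.1637]
orientation: [-0.267, 3.127, 0.007]
contact_force: [0.4, 0.8, -0.2]
grip_width: 0.0155
```

View pics/tS.png

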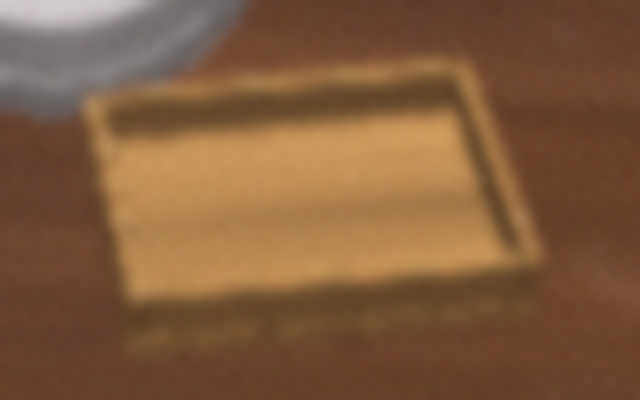

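View pics/tT.png

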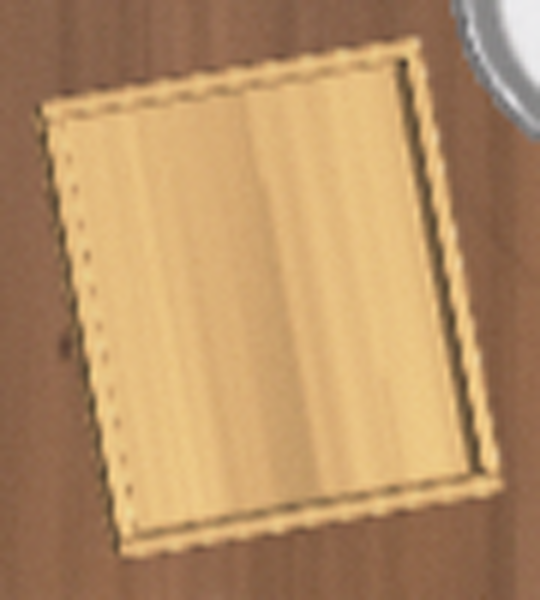

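```bash
python3 - <<'E'
from h import *
CT=cam("top");CS=cam("side")
L=[tri(CT,a,CS,b) for a,b in(((389.7,192),(266,172.5)),((403.3,266.2),(313.5,167.5)),((340,276.3),(322.9,192.8)),((327,202.5),(271,197.8)))]
for l in L:print(l[0].round(4),round(l[1],4))
c=np.mean([l[0] for l in L],0);print(c)
o=r.get_obs();R0=R.from_rotvec(o["orientation"]);print(R0.inv().apply(np.array([c[0],c[1],o["tcp_pos"][2]])-o["tcp_pos"])/.2)
E
```

```text
[ 0.5683 -0.1163  0.0185] 0.0009
[ 0.4418 -0.1379  0.0224] 0.0019
[ 0.4228 -0.0307  0.021 ] 0.0036
[ 0.5492 -0.0083  0.0198] 0.0004
[ 0.49551147 -0.07330958  0.02041435]
[ 0.21580525 -1.21114675 -0.00582099]
```

```bash
python3 -m jog '[0,0,0,0.03,-0.16,0,0, 0,0,0,0.06,-0.34,0,0, 0,0,0,0.09,-0.52,0,0, 0,0,0,0.12,-0.7,0,0, 0,0,0,0.15,-0.86,0,0, 0,0,0,0.17,-0.97,0,0, 0,0,0,0.17,-0.97,0,0]'
python3 st.py
python3 - <<'E'
from h import *
o=r.get_obs();R0=R.from_rotvec(o["orientation"]);print(R0.inv().apply(np.array([.496,-.073,.048])-o["tcp_pos"])/.2)
E
```

```text
clock: 18.1
tcp_pos: [0.4958, -0.0285, 0.1615]
orientation: [-0.257, 3.13, 0.005]
contact_force: [0.1, 1.0, -0.0]
grip_width: 0.0152
q [ 0.92  0.55 -1.27  1.97  0.59  1.07  1.12] M [-0.02 -0.01 -0.05] F [ 0.1  1.  -0. ] yaw -170.6 tilt [ 0.001   0.0031 -1.    ] p [ 0.4958 -0.0285  0.1615]
fix to peg axis (tool units) [-0.1614  0.9831  0.0031] untilt [ 0.0009  0.0005 -0.    ]
[ 0.0361242  -0.22155639  0.56670928]
```

```bash
python3 -m jog '[0,0,0,0.02,-0.12,0,0, 0.001,0,0,0.036,-0.22,0.05,0, 0.001,0,0,0.036,-0.22,0.2,0, 0.001,0,0,0.036,-0.22,0.35,0, 0.001,0,0,0.036,-0.22,0.45,0, 0.001,0,0,0.036,-0.22,0.45,0, 0.001,0,0,0.036,-0.22,0.45,0]'
python3 st.py
python3 - <<'E'
from h import *
for n in("side","top"):
  f=r.grab_frame(n);cv2.imwrite(f"pics/{n}9.png",f[:,:,::-1])
f=cv2.imread("pics/side9.png");cv2.imwrite("pics/side9c.png",cv2.resize(f[100:220,230:370],None,fx=5,fy=5,interpolation=cv2.INTER_CUBIC))
E
```

```text
clock: 18.8
tcp_pos: [0.4958, -0.0721, 0.0712]
orientation: [-0.259, 3.13, 0.001]
contact_force: [-0.7, -0.4, -0.7]
grip_width: 0.0153
q [ 0.89  0.66 -1.13  2.03  0.76  0.94  1.09] M [ 0.02 -0.02  0.05] F [-0.7 -0.4 -0.7] yaw -170.5 tilt [ 8.e-04  6.e-04 -1.e+00] p [ 0.4958 -0.0721  0.0712]
fix to peg axis (tool units) [-1.9790e-01  1.1984e+00  8.0000e-04] untilt [ 0.0002  0.0003 -0.    ]
```

View pics/side9c.png

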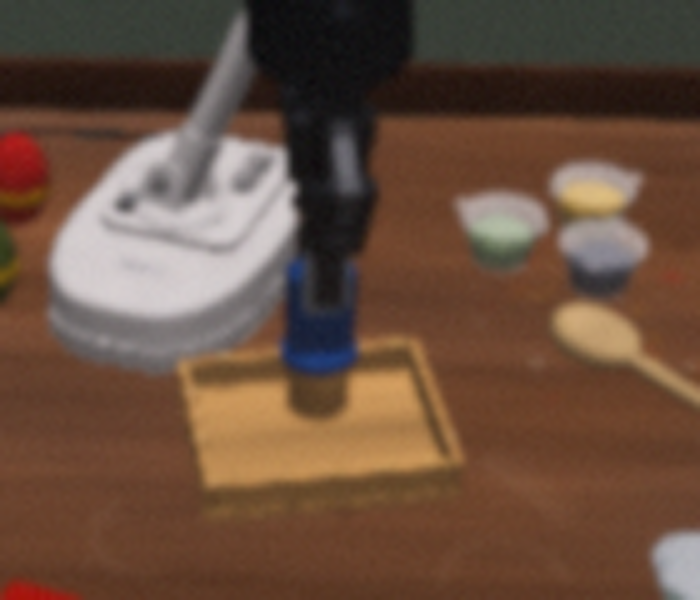

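View pics/top9.png

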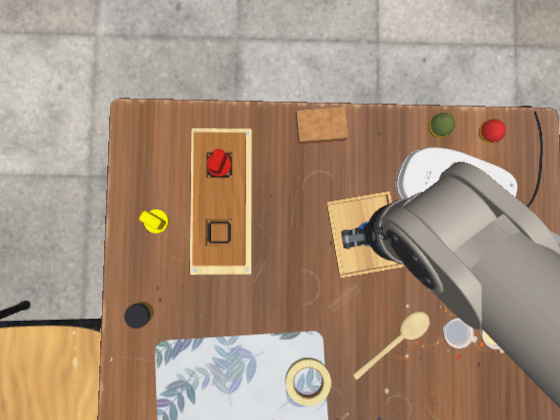

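```bash
python3 -m jog '[0,0,0,0,-0.003,0.04,0, 0,0,0,0,-0.004,0.075,0, 0,0,0,0,-0.004,0.1,0, 0,0,0,0,-0.004,0.1,0]'
python3 st.py
python3 -c "
from plan import *
t,M,e,w=fk(r.get_obs()['joints'],P,-1,True);print(e,w,[min(segd(x,y,*l) for l in LAMP) for x,y in((np.array([0,0,.293]),e),(e,w),(w,t))])"
```

```text
clock: 19.3
tcp_pos: [0.4964, -0.0733, 0.0515]
orientation: [-0.258, 3.129, -0.0]
contact_force: [-0.7, -0.4, -0.6]
grip_width: 0.015
q [ 0.86  0.69 -1.1   2.04  0.79  0.91  1.06] M [-0.    0.04  0.05] F [-0.7 -0.4 -0.6] yaw -170.6 tilt [ 1.9e-03  1.0e-04 -1.0e+00] p [ 0.4964 -0.0733  0.0515]
fix to peg axis (tool units) [-1.9540e-01  1.2045e+00  2.0000e-04] untilt [-0.0001  0.0006  0.    ]
[ 0.21597504 -0.30659481  0.7505716 ] [ 0.51492651 -0.11008178  0.47579559] [np.float64(0.06526434779367153), np.float64(0.15916837476472798), np.float64(0.15638956313912933)]
```

```bash
python3 -c "
from h import *
o=r.get_obs();print(o['tau'].round(2),o['qvel'].round(4))
f=r.grab_frame('wrist');cv2.imwrite('pics/w9.png',f[:,:,::-1])
f=r.grab_frame('side');cv2.imwrite('pics/s10.png',f[:,:,::-1])
o=r.get_obs();print(o['tau'].round(2))
"
```

```text
[ -0.15 -46.35 -15.07 -17.78   0.12  -0.11  -0.08] [ 0.0055 -0.0091 -0.0143 -0.0088 -0.0094  0.0083  0.0075]
[ 1.000e-02 -4.617e+01 -1.495e+01 -1.756e+01  3.000e-02 -0.000e+00
 -1.000e-02]
```

View pics/w9.png

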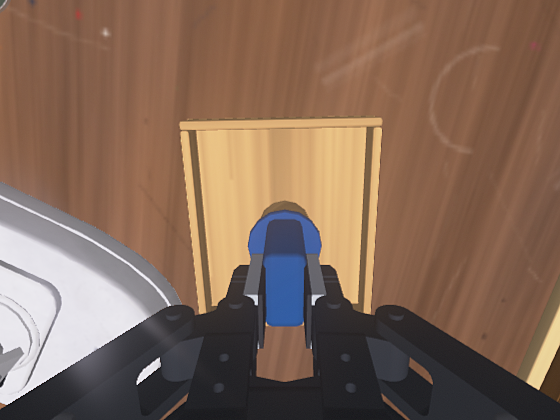

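View pics/s10.png

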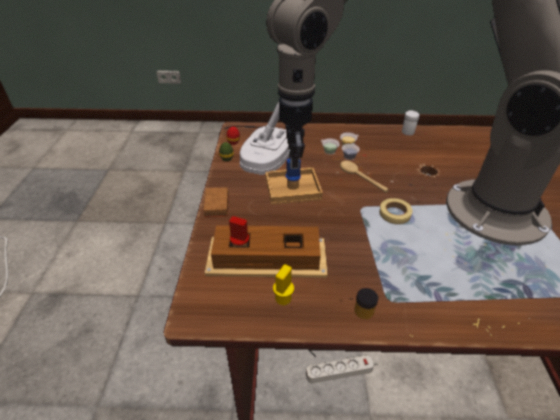

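No contact so far: joint 1 torque is about 0. The peg hangs centred in the tray at wrist (285,245). Last few millimetres down.

```bash
python3 -m jog '[0,0.0005,0,0,0,0.006,0, 0,0.0005,0,0,0,0.011,0, 0,0.0005,0,0,0,0.014,0,0,0.0005,0,0,0,0.014,0]'
python3 st.py
```

```text
clock: 19.8
tcp_pos: [0.4969, -0.0731, 0.0493]
orientation: [-0.258, 3.13, -0.0]
contact_force: [0.1, -0.0, -0.9]
grip_width: 0.0156
q [ 0.86  0.69 -1.09  2.04  0.8   0.91  1.06] M [ 0.03 -0.01 -0.02] F [ 0.1 -0.  -0.9] yaw -170.6 tilt [ 1.2e-03 -1.0e-04 -1.0e+00] p [ 0.4969 -0.0731  0.0493]
fix to peg axis (tool units) [-1.932e-01  1.204e+00 -1.000e-04] untilt [-0.0001  0.0004 -0.    ]
```

```bash
python3 -m jog '[0,0.0004,0,0,0,0.006,0, 0,0.0004,0,0,0,0.01,0, 0,0.0004,0,0,0,0.01,0]'
python3 st.py
```

```text
clock: 20.1
tcp_pos: [0.4971, -0.073, 0.0479]
orientation: [-0.258, 3.131, -0.002]
contact_force: [-1.7, -1.6, 6.3]
grip_width: 0.0152
q [ 0.86  0.69 -1.09  2.04  0.8   0.91  1.06] M [-0.14  0.55 -0.01] F [-1.7 -1.6  6.3] yaw -170.6 tilt [ 2.e-04 -1.e-03 -1.e+00] p [ 0.4971 -0.073   0.0479]
fix to peg axis (tool units) [-1.9200e-01  1.2039e+00 -1.2000e-03] untilt [-0.0003 -0.     -0.    ]
```

Foot is on the tray floor (Fz +6 N at TCP 0.048, as computed). Releasing.

```bash
python3 -m jog '[0,0,0,0,0,0,0.3, 0,0,0,0,0,0,0.6, 0,0,0,0,0,0,0.8, 0,0,0,0,0,0,1, 0,0,0,0,0,0,1, 0,0,0,0,0,0,1]'
python3 -c "
from h import *
f=r.grab_frame('wrist');cv2.imwrite('pics/w10.png',f[:,:,::-1])"
```

```text
clock: 20.7
tcp_pos: [0.4971, -0.073, 0.0479]
orientation: [-0.258, 3.131, -0.001]
contact_force: [0.0, 1.1, -0.1]
grip_width: 0.0856
```

View pics/w10.png

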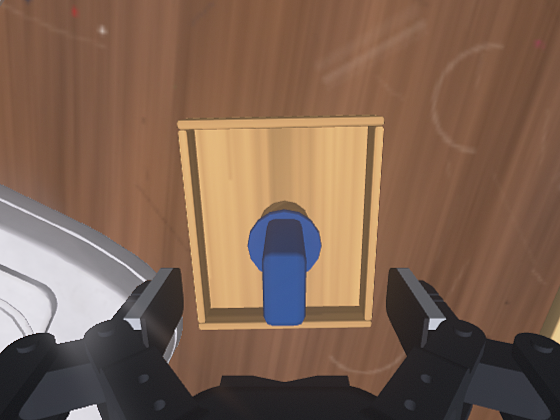

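Jaws are open clear of the peg, which stands at wrist (285,245). Backing off straight up, then away.

```bash
python3 -m jog '[0,0,0,0,0,-0.1,1, 0,0,0,0,0,-0.25,1, 0,0,0,0,0,-0.45,1, 0,0,0,0,0,-0.65,1, 0,0,0,-0.02,0.15,-0.65,1, 0,0,0,-0.06,0.35,-0.65,1, 0,0,0,-0.09,0.55,-0.65,1, 0,0,0,-0.12,0.75,-0.65,1, 0,0,0,-0.12,0.75,-0.65,1, 0,0,0,-0.12,0.75,-0.65,1]'
python3 -c "
from h import *
print(r.get_obs()['tau'].round(1))
for n in('side','top'):
  f=r.grab_frame(n);cv2.imwrite(f'pics/{n}11.png',f[:,:,::-1])
f=cv2.imread('pics/side11.png');cv2.imwrite('pics/side11c.png',cv2.resize(f[120:300,190:360],None,fx=3.3,fy=3.3,interpolation=cv2.INTER_CUBIC))"
```

```text
clock: 21.75
tcp_pos: [0.4959, 0.0799, 0.1778]
orientation: [-0.263, 3.13, -0.002]
contact_force: [-0.5, -0.7, 0.1]
grip_width: 0.0853
[ -2.1 -39.4 -14.8 -23.7  -0.2  -0.1  -0.1]
```

View pics/side11c.png

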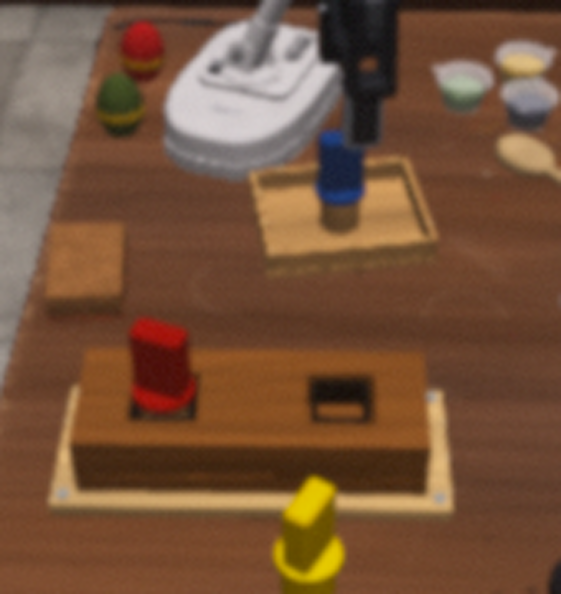

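View pics/top11.png

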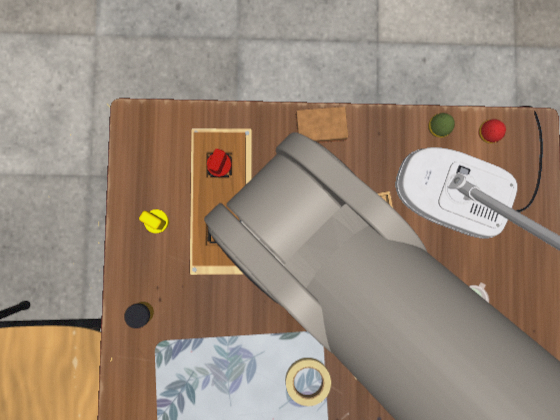

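```bash
python3 -m jog '[0,0,0,0,0,0,1,0,0,0,0,0,0,1]'; python3 -c "
from h import *
o=r.get_obs();print(o['tau'].round(2),o['qvel'].round(3))
print(r.hand_in())"
```

```text
clock: 22.05
tcp_pos: [0.4963, 0.0762, 0.1771]
orientation: [0.252, -3.13, 0.003]
contact_force: [-0.0, 0.3, -1.1]
grip_width: 0.0854
[-2.100e-01 -3.890e+01 -1.360e+01 -2.367e+01  1.000e-02  1.000e-02
  1.000e-02] [-0.004  0.001 -0.005 -0.002 -0.002 -0.001 -0.001]
the job is handed in; nothing more can be done
None
```

The blue peg is out of the block and standing upright near the centre of the tray. I handed the job in at about 22 s of the 54 s allowed.

- **Getting there:** I first carried the arm over the desk lamp, because its pole and light bar crossed the direct way to the block.
- **Freeing the peg:** I gripped the blue peg at 110 N and twisted it back and forth about 90° per stroke, rising about 2.5 mm per radian. The upward pull read about 10 N at the end of the strokes, less than the block's weight. The turning moment fell from about 0.65 N m to 0 as the peg came free.
- **Placing it:** I set it on the tray floor until I felt about 6 N of contact, opened the gripper, and backed up and away.

**Last checks:** the side picture shows the blue peg upright in the tray, the red peg in its socket and the block down on its base board. The lamp's base and pole look unmoved. The force and torque readings show nothing touching the robot.

**Doubts:**
- **Tray view:** the arm blocked the top camera's last view of the tray, so the peg's final pose rests on the side view and an earlier wrist view.
- **Arm model:** my model of the arm was up to about 35 mm off when the elbow was swung out. It put the upper arm within about 65 mm of the lamp bar's centre line while placing, close enough that contact was possible. Joint torque and the still lamp pole showed no sign of contact, but I had no direct view of the bar then.
- **Wrist height reading:** one wrist-and-top-camera reading of the grip's top came out at 126 mm, against 107 mm from the first pair of views and 111 mm by the dimensions. I took it as a bad pixel pick.

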